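# Draw the slide tray out of the warming dock with the pull hook

### The arm

A 7-joint arm with a two-finger parallel gripper is mounted at the origin on the work surface. World frame = base frame: x ahead of the robot, y to its left, z up, the work surface at z = 0. Lengths are in m, angles in rad, forces in N, time in s.
With the tool pointing down it reaches from about 0.425 to 1.025 m from the base axis. Payload 3.6 kg.
Tool frame: the origin (TCP) lies on the centre line of the jaws, within the pads' length; the fingertips stand 19 mm ahead of it and the grasp point (between the pads) is the TCP; z points along the fingers, y is the line along which they close (so a half turn about z gives the same grasp; the last joint's range is limited). The gripper opens to 85 mm and grips with 20 to 120 N. Pads are 22 mm wide; open, the fingers measure 114 mm over their backs; the gripper's body (76 mm by 85 mm) begins 54 mm behind the grasp point. The pads swing forward as they close: fully open they stand 13 mm farther back than shut.
Start: joints at [-1.202, 0.591, 0.048, 1.609, -0.033, 0.943, -0.034], TCP at [0.323, 0.649, 0.25] pointing down, gripper open.
Joint ranges: [-2.69, 2.69], [-0.47, 2.24], [-1.27, 1.36], [0.19, 2.51], [-1.53, 4.68], [0.08, 2.07], [-3.09, 3.09]. Speed limits (rad/s): [2.57, 2.57, 3.14, 3.14, 3.14, 3.14, 3.14].

### API

Orientations are given as a rotation vector (axis times angle).
In Python, from bench import manip, snapshot, models gives the robot as it stands.
- The arm moves only by the tool arm_command, never from a script. Its argument "plan" is a list of rows, each an object of numbers: "tx", "ty", "tz": the shift along the tool's x, y, z in mm; "twist": the turn about the tool's z in units of 6 degrees (1.0 is 6 degrees); "jaw": the finger opening in mm, from 0 to 85.4. In form: [{"tx": .., "ty": .., "tz": .., "twist": .., "jaw": ..}, ...]. A call has exactly 5 rows; each row shifts and turns the commanded pose from where the row before left it, along the tool's axes as they then stand; what a row does not reach is not made up. A row lasts 1/12 s, in which the tool goes at most 41.7 mm and 7.16 degrees, less where a joint would pass 70% of its speed; a pose out of reach is approached as far as the arm can. A call is refused whole if a number of a shift passes 41.7 or a number of a turn 1, either way. A call with a gripper value outside its range is refused whole. The fingers move at their own pace and stop on an object; "newtons" is the grip in N (left out, the last holds). Time passes only in rows, so rows that do not move let the fingers close, or fill a call up. It gives the time, the measured TCP pose, the force, the opening and the grip force at its end, in the units of the state.
- manip.state(): the state, without advancing time (a new reading comes with each control period).
- snapshot(name): name is "scene" or "top"; returns a dict with "image" (400x640x3 uint8, red, green, blue), "depth" (400x640 float32, m along the optical axis (not along the pixel's ray), 0 where there is no reading), "camera_matrix" (3x3 intrinsics, pixels), "k1" (the pictures are not rectified: a ray, as slopes to the right and down, at radius r is drawn at 1 + k1 r^2 times it, then the intrinsics apply), "pose" (4x4, takes a point from camera to world coordinates). Camera axes: x right, y down, z forward; pixel columns grow to the right and rows downward; lengths in m; the calibration is good to about 2 mm. A picture is of the moment at which its call begins.
- manip.close_job(): hands the job in; it is judged then, once.
Trained networks look in a picture, given as the dict that the camera call returned (one of the last four; its "shot" number tells which), for a name from the list of things; names that differ only in an ending like _2 or _b are one class to them, and where a whole thing is asked for, a point or a joint stands for the part that bears it (a point fixed in the world has none). Each returns a list of dicts, best first, with "conf" (0 to 1); they miss things now and then, are a little off and sometimes report something else, mostly with a low value. They report only what shows in the picture. A call takes as long as a camera call. They do not tell look-alikes from the thing itself.
- models.regions_of(name, picture): "region" (400x640 bool, what is visible of it) and "box" ([left, top, width, height] in pixels, round what is visible of it).
- models.place_of(name, picture): "position" ([column, row] in pixels: a listed point, or the origin of a listed thing).
The state is a dict: "t": time; "qpos": joint angles; "dq": joint speeds; "effort": joint torques, N m; "tool_pos": TCP position; "ee_rot": TCP orientation; "contact_force": force on the tool from outside, world axes, zero at the start; "wrist_torque": the same for the moment, N m; "width": finger opening in m; "grasp_force": force on a finger pad.
Only numpy, scipy, OpenCV 4.12 (cv2) and the standard library are available. Lean on these libraries where they do the work, as an engineer would, in place of code of your own. Each camera call takes 0.05 s, during which the arm holds its last target. There are 200 camera calls.

### The job

Take the yellow pull hook from its cradle, drop its tip into the steel eye on the front of the blue slide tray and drag the tray out of the warming dock until it presses steadily into the sprung orange buffer, with about 8 N on the buffer for about a second, never ramming it. Then unhook, leaving the tray drawn out against the buffer, and lay the hook back in the cradle as it was. Touch the tray with the hook only, and leave the bottle, the dish and the green box alone.

Things in the scene. Friction and masses are not known exactly. Their poses are not given: they have to be found in the camera images.
- dock: Fixed slide-warming dock: 8 mm black plate, 130 mm wide, x = -190 to 145 mm; white guide rails, 20 mm high, 94 mm apart inside; white walls and a clear cover (top 64 mm high) over x = 0 to 145, open runway ahead. Origin: on the bench, centre line, below the cover's front edge. +x points into the dock, away from the robot; the tray is drawn out along -x.
- bracket: Blue bar across the runway's end, 22 mm high; origin on the bench, middle of its face to the tray; axes as the dock's. Carries the buffer: a sprung orange bar 84 mm wide, top 19 mm high, met by the tray's front face. Its free face is set anywhere 70 to 120 mm ahead (+x), not measured: feel it. It gives towards the robot at 1200 N/m (8 N: 7 mm; most 22 mm). Over 15 N is ramming.
- tray: Loose blue tray of glass slides, 130 (x) x 90 x 30 mm, 0.5 to 0.9 kg, on the dock's plate between the rails; takes about 2 to 6 N to drag. Steel eye in front: flat ring, vertical hole 20 mm wide, 5 mm bar. Origin: centre of that hole at mid-bar, 26 mm above the tray's underside, 34 mm above the bench; tray's front face 15.5 mm behind (+x). x into the dock, z up.
- hook: Loose pull hook, 0.12 kg: yellow bar handle 90 (x) x 14 (y) x 22 (z) mm, origin at its centre. From its +x end a 6 mm steel rod runs on at mid-height to x = 100 mm and turns down, leaning back a little, to 29 mm below the origin. z up as it lies in the cradle. Grip the handle's middle across y from above.
- hook_tip (a point): Lowest point of the hook's down-turned, 6 mm thick tip, at x 98, y 0, z -29 mm in the hook's frame; axes as the hook's. Well hooked, it hangs about 13 mm below the eye's centre, passing 2 mm above the buffer bar.
- cradle: Fixed cradle: black base 110 x 60 x 8 mm, two grey notched supports 8 mm thick, 34 mm either side of the middle along x. Notches 20 mm wide, floors 40 mm and cheeks 50 mm above the bench. Origin: on the bench below the middle. The hook lies in it with its handle's centre 51 mm above this origin, tip to +x.
- reagent: Loose amber bottle with blue cap, 48 mm diameter, 100 mm high, bystander; origin under its centre.
- dish: Loose closed culture dish, red inside, 84 mm diameter, 12 mm high, bystander; origin under its centre.
- slide_box: Loose green slide box, 85 x 100 x 35 mm, bystander; origin under its centre.
Mind the look-alikes: they are no part of the job. Of the things shaped like the hook, the yellow one is meant.

How it is judged:
By the outcome, as a careful person would: the job done as asked, in the order asked, and still so for the second after the job is handed in, with the robot touching nothing.
It also fails if it takes over 72 s, if anything falls off the work surface, if the arm or the gripper's body presses on something with over 40 N, if the wrist force passes 120 N, or if a joint passes its speed limit or range.

## Working session

There is one attempt and no reset: what is moved stays moved. The work goes in short steps, Python scripts to look and compute and a tool call to move; the robot and the scene stay as the last step left them, time stands still between calls to the robot, and variables do not carry over. Pictures are saved under pics/ and viewed, at most 10 in all, crops included, and the job is handed in when it is done.

Besides the shell and the picture viewer there is one more tool, called after ">>>" by a JSON object that holds its "api" and its "payload", one argument or row to a line. arm_command: Moves the arm, as the interface text tells. Its arguments: {"type":"object","properties":{"plan":{"type":"array"},"newtons":{"type":"number"}},"required":["plan"]}

```bash
mkdir -p pics; cat > h.py <<'E'
import numpy as np, cv2
from bench import manip, snapshot, models
from scipy.spatial.transform import Rotation as R
def ray(p,px):
    K=p["camera_matrix"];k=p["k1"]
    d=np.array([(px[0]-K[0,2])/K[0,0],(px[1]-K[1,2])/K[1,1]]);u=d.copy()
    for _ in range(20): u=d/(1+k*(u@u))
    return np.array([u[0],u[1],1.])
def atz(p,px,z):
    T=np.array(p["pose"]);r=T[:3,:3]@ray(p,px);o=T[:3,3]
    return o+r*(z-o[2])/r[2]
def atd(p,px):
    T=np.array(p["pose"]);d=p["depth"][int(round(px[1])),int(round(px[0]))]
    return T[:3,3]+T[:3,:3]@ray(p,px)*d
def cloud(p,mask):
    v,u=np.nonzero(mask&(p["depth"]>0));return np.array([atd(p,(a,b)) for a,b in zip(u,v)])
E
python3 - <<'E'
from h import *
np.set_printoptions(precision=4,suppress=True)
s=manip.state();print(s)
for c in("scene","top"):
    p=snapshot(c);cv2.imwrite(f"pics/{c}0.png",p["image"][:,:,::-1]);print(c,p["camera_matrix"].tolist(),p["k1"],p["pose"])
    for n in["dock","bracket","tray","hook","hook_tip","cradle","reagent","dish","slide_box"]:
        for kind,f in(("P",models.place_of),("R",models.regions_of)):
            for r in f(n,p)[:3]:
                if kind=="P":print(n,"place",np.round(r["position"],1),round(r["conf"],2))
                else:
                    print(n,"box",r["box"],round(r["conf"],2))
E
```

```text
{'t': 0.0, 'qpos': array([-1.2025,  0.5921,  0.0483,  1.6098, -0.0333,  0.9427, -0.0337]), 'dq': array([-0.0007, -0.0002,  0.0003,  0.0002,  0.0001, -0.0013,  0.001 ]), 'effort': array([ -0.0011, -54.8691,   1.5461, -19.8129,   0.0094,   0.0088,
         0.    ]), 'tool_pos': array([0.3227, 0.6484, 0.2492]), 'ee_rot': array([-0.7187, -3.0579,  0.0034]), 'contact_force': array([ 0.4362, -0.2188, -0.4198]), 'wrist_torque': array([ 0.0005, -0.0005,  0.0068]), 'grasp_force': 0.0, 'width': 0.0851589121651653}
scene [[361.3258475072518, 0.0, 321.6208601564504], [0.0, 361.3258475072518, 197.31161635064132], [0.0, 0.0, 1.0]] 0.015222950103853248 [[ 0.6975  0.5242 -0.4886  0.9694]
 [ 0.7166 -0.5182  0.4669 -0.4369]
 [-0.0085 -0.6758 -0.737   0.6768]
 [ 0.      0.      0.      1.    ]]
dock place [360.2 253.9] 0.87
dock box [351.4, 120.8, 38.8, 30.2] 0.68
dock box [234.3, 286.4, 27.9, 39.8] 0.25
bracket place [313.  197.2] 0.72
bracket box [291.0, 181.9, 54.5, 41.4] 0.79
tray box [347.0, 229.6, 14.3, 13.6] 0.64
hook place [320. 141.] 0.78
hook place [374.7 128.8] 0.62
hook box [359.3, 115.5, 3
[... 1198 characters left out ...]
] 0.46
hook place [192.9 236.5] 0.84
hook place [250.5 273.5] 0.67
hook place [199.4 238.9] 0.47
hook box [185.3, 212.0, 13.9, 42.6] 0.86
hook box [235.1, 245.7, 60.9, 41.9] 0.75
hook_tip place [295.9 259.5] 0.7
hook_tip place [201.8 197.3] 0.65
hook_tip place [331.  134.1] 0.17
hook_tip box [234.8, 250.6, 57.1, 38.0] 0.7
hook_tip box [185.8, 193.0, 16.4, 66.7] 0.56
cradle place [199.8 240.3] 0.95
cradle box [183.4, 213.9, 30.2, 45.8] 0.95
reagent place [445.2 156.8] 0.86
reagent box [434.2, 135.4, 29.4, 24.5] 0.77
dish place [445.4 232.4] 0.6
dish place [331.1 135.1] 0.56
dish box [429.9, 213.0, 38.8, 38.9] 0.9
slide_box place [197.2 137.8] 0.87
slide_box box [170.3, 109.9, 50.4, 46.3] 0.67
```

```bash
python3 - <<'E'
import cv2
a=cv2.imread("pics/top0.png");cv2.imwrite("pics/topc.png",cv2.resize(a[30:310,150:490],None,fx=2.1,fy=2.1,interpolation=cv2.INTER_CUBIC))
a=cv2.imread("pics/scene0.png");cv2.imwrite("pics/scenec.png",cv2.resize(a[90:350,160:500],None,fx=2.3,fy=2.3,interpolation=cv2.INTER_CUBIC))
E
```

```text
(no output)
```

View pics/topc.png

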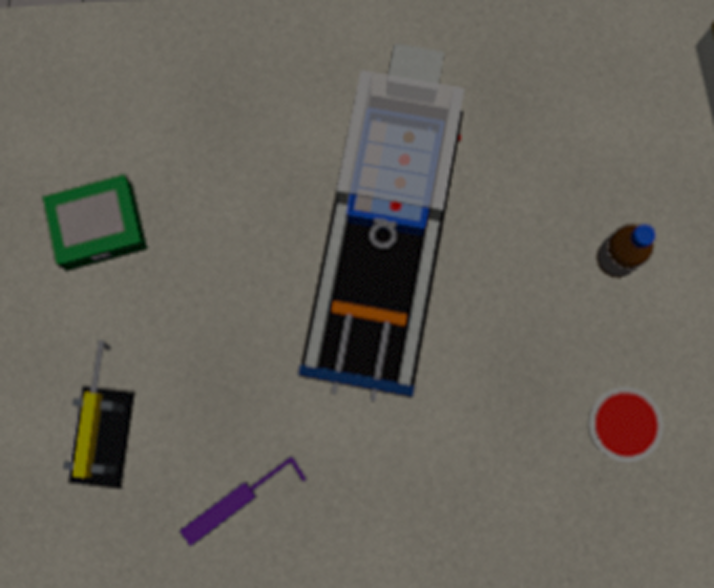

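View pics/scenec.png

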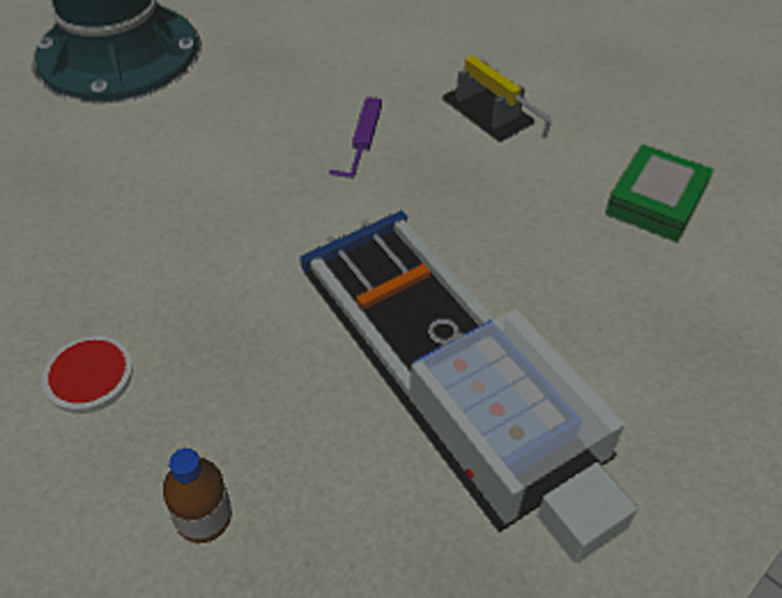

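The top view shows two hook-shaped things: a yellow one lying in the black cradle at full-picture pixel (192,236), and a purple one loose on the bench at (252,270). The yellow one is meant, both by colour and because it lies in the cradle. The eye is at about (332,141), the buffer at about (326,179) and the bracket at about (319,212). Next I confirm the yellow hook in a crop and measure.

```bash
python3 - <<'E'
from h import *
np.set_printoptions(precision=4,suppress=True)
P={c:snapshot(c) for c in("top","scene")}
im=P["top"]["image"][180:270,160:300,::-1];cv2.imwrite("pics/hookc.png",cv2.resize(im,None,fx=5,fy=5,interpolation=cv2.INTER_CUBIC))
def fit(n,c,lo,hi,box,zr):
    p=P[c];hsv=cv2.cvtColor(p["image"],cv2.COLOR_RGB2HSV)
    m=cv2.inRange(hsv,lo,hi)>0;k=np.zeros_like(m);x0,y0,x1,y1=box;k[y0:y1,x0:x1]=1;m&=k
    q=cloud(p,m);zt=np.percentile(q[:,2],90);t=q[(q[:,2]>zr[0])&(q[:,2]<zr[1])]
    r=cv2.minAreaRect((t[:,:2]*1000).astype(np.float32))
    print(n,c,len(t),"ztop",zt,"mean",t.mean(0),"rect",np.round(r[0],1),np.round(r[1],1),round(r[2],1))
    print("   corners",np.round(cv2.boxPoints(r)).tolist())
Y=(20,120,60),(34,255,255)
fit("hook","top",*Y,(170,200,220,270),(.055,.075));fit("hook","scene",*Y,(340,100,410,160),(.055,.075))
O=(5,140,60),(18,255,255)
fit("buffer","top",*O,(300,165,350,195),(.01,.03));fit("buffer","scene",*O,(300,190,360,230),(.01,.03))
B=(105,110,30),(125,255,255)
fit("brk","top",*B,(285,195,355,225),(.012,.035));fit("brk","scene",*B,(285,175,345,215),(.012,.035))
fit("trayfront","top",*B,(300,110,365,140),(.025,.05))
for c,hint in(("top",(332,141)),("scene",(353,234))):
    p=P[c];print(c,[(np.round(r["position"],1),round(r["conf"],2),atz(p,r["position"],.034)) for r in models.place_of("tray",p)[:2]], "manual",atz(p,hint,.034))
    print("  brk",[atz(p,r["position"],.0) for r in models.place_of("bracket",p)[:1]],"dock",[atz(p,r["position"],.0) for r in models.place_of("dock",p)[:1]])
    print("  crad",[atz(p,r["position"],.0) for r in models.place_of("cradle",p)[:1]],"tip",[(atz(p,r["position"],.022),np.round(r["position"])) for r in models.place_of("hook_tip",p)[:2]])
    # eye ring: grey bright blob
    x,y=hint;g=cv2.cvtColor(p["image"],cv2.COLOR_RGB2GRAY)[y-12:y+13,x-12:x+13];print(g[::2,::2] if c=="" else "")
E
```

```text
hook top 279 ztop 0.06369115828080925 mean [0.4538 0.2647 0.0618] rect [455.  264.9] [15.2 90.6] 81.8
   corners [[409.0, 264.0], [499.0, 251.0], [501.0, 266.0], [411.0, 279.0]]
hook scene 129 ztop 0.06143144529107607 mean [0.4559 0.2619 0.0596] rect [454.6 262.8] [17.1 92.5] 81.0
   corners [[408.0, 262.0], [499.0, 247.0], [502.0, 264.0], [410.0, 278.0]]
buffer top 189 ztop 0.019949937235288494 mean [ 0.5833 -0.0379  0.0181] rect [584.7 -38.2] [83.7 15.5] 77.6
   corners [[568.0, -77.0], [583.0, -81.0], [601.0, 1.0], [586.0, 4.0]]
buffer scene 204 ztop 0.01905134583029655 mean [ 0.5851 -0.0414  0.0166] rect [583.8 -39.8] [84.6 14.7] 76.7
   corners [[567.0, -79.0], [581.0, -83.0], [601.0, -0.0], [586.0, 3.0]]
brk top 250 ztop 0.02390122501631058 mean [ 0.508  -0.0219  0.022 ] rect [509.6 -22.3] [125.9  14.1] 77.3
   corners [[489.0, -82.0], [503.0, -85.0], [530.0, 37.0], [517.0, 41.0]]
brk scene 220 ztop 0.022636018311978322 mean [ 0.5095 -0.027   0.02  ] rect [508.6 -24.2] [128.3  14.4] 78.1
   corners [[488.0, -85.0], [502.0, -88.0], [529.0, 37.0], [515.0, 40.0]]
trayfront top 160 ztop 0.03889780057672295 mean [ 0.6887 -0.063   0.0345] rect [694.6 -61.2] [91.1 26.9] 80.2
   corners [[674.0, -104.0], [700.0, -108.0], [716.0, -19.0], [689.0, -14.0]]
top [(array([333.4, 141.4]), 0.95, array([ 0.6693, -0.06  ,  0.034 ]))] manual [ 0.6704 -0.0568  0.034 ]
  brk [array([ 0.5183, -0.0206,  0.    ])] dock [array([ 0.7003, -0.0582,  0.    ])]
  crad [array([0.4501, 0.2603, 0.    ])] tip [(array([0.3955, 0.0319, 0.022 ]), array([297., 261.])), (array([0.5545, 0.2483, 0.022 ]), array([204., 194.]))]

scene [] manual [ 0.6706 -0.0571  0.034 ]
  brk [array([ 0.5025, -0.0201,  0.    ])] dock [array([ 0.7021, -0.0621,  0.    ])]
  crad [array([0.465 , 0.2443, 0.    ])] tip [(array([0.5639, 0.2597, 0.022 ]), array([401., 150.])), (array([0.4115, 0.0391, 0.022 ]), array([306., 162.]))]
```

View pics/hookc.png

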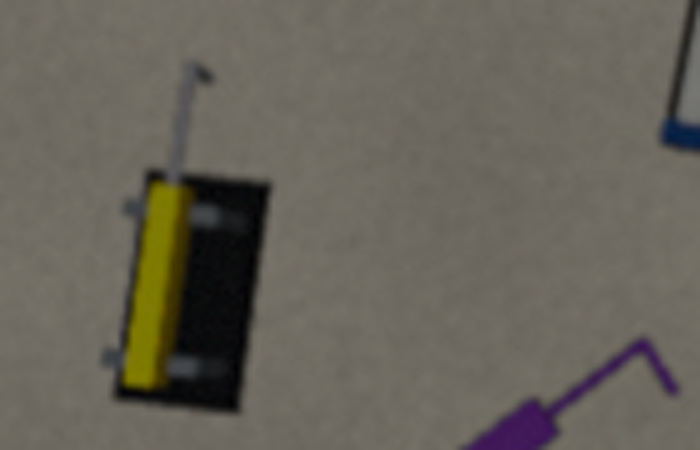

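The crop shows the yellow bar in the cradle's notches, with its steel rod and tip at the top (crop 200,70). The purple hook is bottom right and is left alone. I'm moving above the yellow one now.

```bash
cat >> h.py <<'E'
def go(x,y,z,yaw):  # yaw: hook/dock +x heading in deg; tool x points opposite
    s=manip.state();Rm=R.from_rotvec(s["ee_rot"]);M=Rm.as_matrix()
    d=Rm.inv().apply((np.array([x,y,z])-s["tool_pos"])*1000)
    h=np.degrees(np.arctan2(-M[1,0],-M[0,0]));tw=((h-yaw+180)%360-180)/6
    print("t",round(s["t"],2),"pos",np.round(s["tool_pos"]*1000,1),"head",round(h,2),"tilt",np.round(M[:,2],3),"F",np.round(s["contact_force"],1),"w",round(s["width"]*1000,1))
    print("d tool mm now",np.round(d,1),"twist",round(tw,2));
    w=np.radians(yaw);D=(np.array([x,y,z])-s["tool_pos"])*1000
    print("d after twist", np.round([-D[0]*np.cos(w)-D[1]*np.sin(w),-D[0]*np.sin(w)+D[1]*np.cos(w),-D[2]],1))
E
python3 -c "
from h import *
go(.455,.264,.16,-8.4)"
```

```text
t 2.5 pos [323.  649.1 250.3] head -26.46 tilt [ 0.  0. -1.] F [-0.2  1.4  0.7] w 85.4
d tool mm now [-289.7 -285.9   90.3] twist -3.01
d after twist [-186.8 -361.7   90.3]
```

>>> {"api": "arm_command", "payload": {
  "plan": [
    {"tz":12,"twist":-0.6},
    {"tz":12,"twist":-0.6},
    {"tz":12,"twist":-0.6},
    {"tz":12,"twist":-0.6},
    {"tz":12,"twist":-0.6}
  ],
  "newtons": 100
}}

```text
schema error: expected keys tx, ty, tz, twist, jaw
```

>>> {"api": "arm_command", "payload": {
  "plan": [
    {"tx":-12,"ty":-24,"tz":2},
    {"tx":-12,"ty":-24,"tz":2},
    {"tx":-12,"ty":-24,"tz":2},
    {"tx":-12,"ty":-24,"tz":2},
    {"tx":-12,"ty":-24,"tz":2}
  ]
}}

```text
schema error: expected keys tx, ty, tz, twist, jaw
```

>>> {"api": "arm_command", "payload": {
  "plan": [
    {"tx":-12,"ty":-24,"tz":2},
    {"tx":-12,"ty":-24,"tz":2},
    {"tx":-12,"ty":-24,"tz":2},
    {"tx":-12,"ty":-24,"tz":2},
    {"tx":-12,"ty":-24,"tz":2}
  ]
}}

```text
schema error: expected keys tx, ty, tz, twist, jaw
```

>>> {"api": "arm_command", "payload": {
  "plan": [
    {"tx":-13,"ty":-25,"tz":2},
    {"tx":-13,"ty":-25,"tz":2},
    {"tx":-13,"ty":-25,"tz":2},
    {"tx":-13,"ty":-25,"tz":2},
    {}
  ]
}}

```text
schema error: expected keys tx, ty, tz, twist, jaw
```

```bash
python3 -c "
from h import *
go(.455,.2645,.054,-8.4)"
```

```text
t 2.5 pos [323.  649.1 250.3] head -26.46 tilt [ 0.  0. -1.] F [-0.2  1.4  0.7] w 85.4
d tool mm now [-289.5 -285.5  196.3] twist -3.01
d after twist [-186.7 -361.2  196.3]
```

>>> {"api": "arm_command", "payload": {
  "plan": [
    {"tx":0,"ty":0,"tz":12,"twist":-0.6,"jaw":60},
    {"tx":0,"ty":0,"tz":12,"twist":-0.6,"jaw":60},
    {"tx":0,"ty":0,"tz":12,"twist":-0.6,"jaw":60},
    {"tx":0,"ty":0,"tz":12,"twist":-0.6,"jaw":60},
    {"tx":0,"ty":0,"tz":12,"twist":-0.6,"jaw":60}
  ],
  "newtons": 100
}}

```text
t: 2.92
tool_pos: [0.323, 0.6491, 0.1898]
ee_rot: [0.227, 3.133, 0.0]
contact_force: [0.7, 0.0, -0.0]
width: 0.0597
grasp_force: 0.0
```

>>> {"api": "arm_command", "payload": {
  "plan": [
    {"tx":-12,"ty":-24,"tz":2,"twist":0,"jaw":60},
    {"tx":-12,"ty":-24,"tz":2,"twist":0,"jaw":60},
    {"tx":-12,"ty":-24,"tz":2,"twist":0,"jaw":60},
    {"tx":-12,"ty":-24,"tz":2,"twist":0,"jaw":60},
    {"tx":-12,"ty":-24,"tz":2,"twist":0,"jaw":60}
  ]
}}

```text
t: 3.33
tool_pos: [0.3651, 0.5204, 0.1803]
ee_rot: [0.231, 3.133, 0.0]
contact_force: [1.6, 0.1, 0.4]
width: 0.0601
grasp_force: 0.0
```

>>> {"api": "arm_command", "payload": {
  "plan": [
    {"tx":-12,"ty":-24,"tz":2,"twist":0,"jaw":60},
    {"tx":-12,"ty":-24,"tz":2,"twist":0,"jaw":60},
    {"tx":-12,"ty":-24,"tz":2,"twist":0,"jaw":60},
    {"tx":-12,"ty":-24,"tz":2,"twist":0,"jaw":60},
    {"tx":-12,"ty":-24,"tz":2,"twist":0,"jaw":60}
  ]
}}

```text
t: 3.75
tool_pos: [0.4069, 0.393, 0.1705]
ee_rot: [0.232, 3.133, 0.001]
contact_force: [0.2, -0.1, -0.3]
width: 0.0601
grasp_force: 0.0
```

>>> {"api": "arm_command", "payload": {
  "plan": [
    {"tx":-13,"ty":-25,"tz":2,"twist":0,"jaw":60},
    {"tx":-13,"ty":-25,"tz":2,"twist":0,"jaw":60},
    {"tx":-13,"ty":-25,"tz":2,"twist":0,"jaw":60},
    {"tx":-13,"ty":-25,"tz":2,"twist":0,"jaw":60},
    {"tx":0,"ty":0,"tz":0,"twist":0,"jaw":60}
  ]
}}

```text
t: 4.17
tool_pos: [0.4451, 0.2801, 0.162]
ee_rot: [0.246, 3.132, -0.008]
contact_force: [0.3, -1.8, 0.2]
width: 0.0597
grasp_force: 0.0
```

```bash
python3 -c "
from h import *
go(.455,.2645,.054,-8.4)"
```

```text
t 4.17 pos [445.1 280.1 162. ] head -8.98 tilt [-0.    -0.005 -1.   ] F [ 0.3 -1.8  0.2] w 59.7
d tool mm now [-12.1 -13.3 108. ] twist -0.1
d after twist [-12.1 -14.  108. ]
```

>>> {"api": "arm_command", "payload": {
  "plan": [
    {"tx":-6,"ty":-6.5,"tz":10,"twist":-0.1,"jaw":60},
    {"tx":-6,"ty":-6.5,"tz":10,"twist":0,"jaw":60},
    {"tx":0,"ty":0,"tz":20,"twist":0,"jaw":60},
    {"tx":0,"ty":0,"tz":15,"twist":0,"jaw":60},
    {"tx":0,"ty":0,"tz":0,"twist":0,"jaw":60}
  ]
}}

```text
t: 4.58
tool_pos: [0.4516, 0.2724, 0.1041]
ee_rot: [-0.213, -3.13, 0.005]
contact_force: [-0.1, -0.3, -1.0]
width: 0.0602
grasp_force: 0.0
```

```bash
python3 -c "
from h import *
go(.455,.2645,.054,-8.4)
p=snapshot('top')
go(.455,.2645,.054,-8.4)
cv2.imwrite('pics/t1.png',cv2.resize(p['image'][150:300,140:290,::-1],None,fx=3.5,fy=3.5))"
```

```text
t 4.58 pos [451.6 272.4 104.1] head -7.78 tilt [-0.005 -0.003 -1.   ] F [-0.1 -0.3 -1. ] w 60.2
d tool mm now [-4.7 -7.2 50.1] twist 0.1
d after twist [-4.5 -7.3 50.1]
t 4.63 pos [452.1 272.9 105.4] head -7.77 tilt [-0.003 -0.002 -1.   ] F [-0.9  0.   0.3] w 60.2
d tool mm now [-4.2 -7.8 51.4] twist 0.1
d after twist [-4.1 -7.9 51.4]
```

View pics/t1.png

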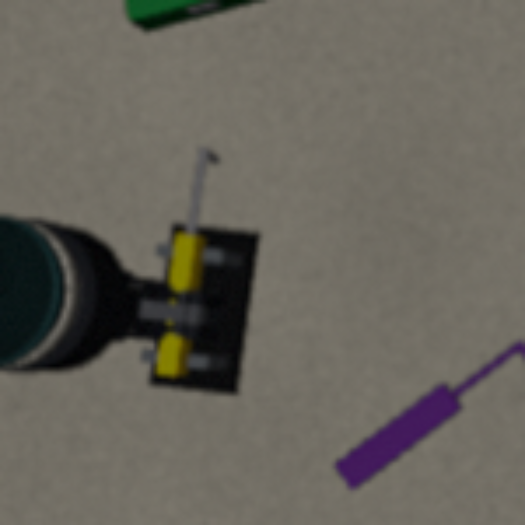

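The picture shows the open fingers over the middle of the yellow handle (crop 175,312). I correct by a few mm and go down.

>>> {"api": "arm_command", "payload": {
  "plan": [
    {"tx":-2,"ty":-4,"tz":8,"twist":0.1,"jaw":60},
    {"tx":-2,"ty":-4,"tz":12,"twist":0,"jaw":60},
    {"tx":0,"ty":0,"tz":12,"twist":0,"jaw":60},
    {"tx":0,"ty":0,"tz":0,"twist":0,"jaw":60},
    {"tx":0,"ty":0,"tz":0,"twist":0,"jaw":60}
  ]
}}

```text
t: 5.05
tool_pos: [0.456, 0.2645, 0.0752]
ee_rot: [-0.231, -3.133, 0.0]
contact_force: [0.3, 1.2, 0.2]
width: 0.0603
grasp_force: 0.0
```

```bash
python3 -c "
from h import *
go(.455,.2645,.054,-8.4)"
```

```text
t 5.05 pos [456.  264.5  75.2] head -8.45 tilt [-0. -0. -1.] F [0.3 1.2 0.2] w 60.3
d tool mm now [ 1.  -0.1 21.2] twist -0.01
d after twist [ 1.  -0.1 21.2]
```

>>> {"api": "arm_command", "payload": {
  "plan": [
    {"tx":0.5,"ty":0,"tz":7,"twist":0,"jaw":60},
    {"tx":0.5,"ty":0,"tz":7,"twist":0,"jaw":60},
    {"tx":0,"ty":0,"tz":7,"twist":0,"jaw":60},
    {"tx":0,"ty":0,"tz":0,"twist":0,"jaw":40},
    {"tx":0,"ty":0,"tz":0,"twist":0,"jaw":25}
  ]
}}

```text
t: 5.47
tool_pos: [0.4547, 0.2644, 0.0538]
ee_rot: [-0.231, -3.132, 0.001]
contact_force: [-0.0, -0.4, -0.9]
width: 0.0367
grasp_force: 0.0
```

>>> {"api": "arm_command", "payload": {
  "plan": [
    {"tx":0,"ty":0,"tz":0,"twist":0,"jaw":18},
    {"tx":0,"ty":0,"tz":0,"twist":0,"jaw":10},
    {"tx":0,"ty":0,"tz":0,"twist":0,"jaw":5},
    {"tx":0,"ty":0,"tz":0,"twist":0,"jaw":5},
    {"tx":0,"ty":0,"tz":0,"twist":0,"jaw":5}
  ],
  "newtons": 100
}}

```text
t: 5.88
tool_pos: [0.4553, 0.2648, 0.0547]
ee_rot: [0.231, 3.132, 0.001]
contact_force: [-0.7, 0.1, 4.4]
width: 0.0122
grasp_force: 97.7
```

```bash
python3 -c "
from h import *
go(.455,.2645,.054,-8.4);print(manip.state()['grasp_force'])"
```

```text
t 5.88 pos [455.3 264.8  54.7] head -8.45 tilt [ 0.001  0.001 -1.   ] F [-0.7  0.1  4.4] w 12.2
d tool mm now [ 0.2 -0.3  0.7] twist -0.01
d after twist [ 0.2 -0.3  0.7]
97.65503883361816
```

>>> {"api": "arm_command", "payload": {
  "plan": [
    {"tx":0,"ty":0,"tz":-6,"twist":0,"jaw":5},
    {"tx":0,"ty":0,"tz":-12,"twist":0,"jaw":5},
    {"tx":0,"ty":0,"tz":-14,"twist":0.2,"jaw":5},
    {"tx":0,"ty":0,"tz":-14,"twist":0.2,"jaw":5},
    {"tx":0,"ty":0,"tz":-14,"twist":0.26,"jaw":5}
  ]
}}

```text
t: 6.3
tool_pos: [0.4546, 0.2641, 0.1149]
ee_rot: [-0.342, -3.122, 0.001]
contact_force: [1.3, -0.1, -1.7]
width: 0.0126
grasp_force: 97.6
```

>>> {"api": "arm_command", "payload": {
  "plan": [
    {"tx":-6,"ty":-9,"tz":0,"twist":0,"jaw":5},
    {"tx":-12,"ty":-18,"tz":0,"twist":0,"jaw":5},
    {"tx":-14,"ty":-21,"tz":0,"twist":0,"jaw":5},
    {"tx":-14,"ty":-21,"tz":0,"twist":0,"jaw":5},
    {"tx":-14,"ty":-21,"tz":0,"twist":0,"jaw":5}
  ]
}}

```text
t: 6.72
tool_pos: [0.4941, 0.1615, 0.1137]
ee_rot: [-0.339, -3.122, 0.002]
contact_force: [0.8, 1.6, -1.5]
width: 0.0124
grasp_force: 97.6
```

>>> {"api": "arm_command", "payload": {
  "plan": [
    {"tx":-14,"ty":-21,"tz":0,"twist":0,"jaw":5},
    {"tx":-14,"ty":-21,"tz":0,"twist":0,"jaw":5},
    {"tx":-14,"ty":-21,"tz":0,"twist":0,"jaw":5},
    {"tx":-14,"ty":-21,"tz":0,"twist":0,"jaw":5},
    {"tx":-14,"ty":-21,"tz":0,"twist":0,"jaw":5}
  ]
}}

```text
t: 7.13
tool_pos: [0.5396, 0.0436, 0.1135]
ee_rot: [-0.34, -3.122, 0.002]
contact_force: [0.5, 0.9, -0.3]
width: 0.0119
grasp_force: 97.6
```

>>> {"api": "arm_command", "payload": {
  "plan": [
    {"tx":-14,"ty":-21,"tz":0,"twist":0,"jaw":5},
    {"tx":-14,"ty":-21,"tz":0,"twist":0,"jaw":5},
    {"tx":-10,"ty":-16,"tz":0,"twist":0,"jaw":5},
    {"tx":0,"ty":0,"tz":0,"twist":0,"jaw":5},
    {"tx":0,"ty":0,"tz":0,"twist":0,"jaw":5}
  ]
}}

```text
t: 7.55
tool_pos: [0.564, -0.0212, 0.1135]
ee_rot: [-0.345, -3.121, 0.002]
contact_force: [-1.0, 0.9, -1.6]
width: 0.0122
grasp_force: 97.7
```

```bash
python3 - <<'E'
from h import *
ims=[]
for c in("top","scene"):
    p=snapshot(c)
    for r in models.place_of("hook_tip",p)[:3]: print(c,"tip",np.round(r["position"],1),round(r["conf"],2),atz(p,r["position"],.08).round(4))
    for r in models.place_of("tray",p)[:2]: print(c,"eye",np.round(r["position"],1),round(r["conf"],2),atz(p,r["position"],.034).round(4))
    x,y=(345,145) if c=="top" else(350,220)
    ims.append(cv2.resize(p["image"][y-50:y+50,x-45:x+45,::-1],None,fx=4.4,fy=5.0,interpolation=cv2.INTER_CUBIC))
cv2.imwrite("pics/t2.png",np.hstack(ims))
go(.5743,-.037,.1037,-12.4)
E
```

```text
scene tip [249.9 315.6] 0.52 [ 0.6851 -0.3397  0.08  ]
scene tip [362.6 215.4] 0.51 [ 0.673  -0.0331  0.08  ]
scene eye [355.  234.4] 0.4 [ 0.6744 -0.0547  0.034 ]
t 7.85 pos [564.2 -17.2 114.2] head -12.28 tilt [-0.001  0.001 -1.   ] F [ 0.1 -0.1 -1.1] w 12.2
d tool mm now [-14.1 -17.2  10.5] twist 0.02
d after twist [-14.1 -17.1  10.5]
```

View pics/t2.png

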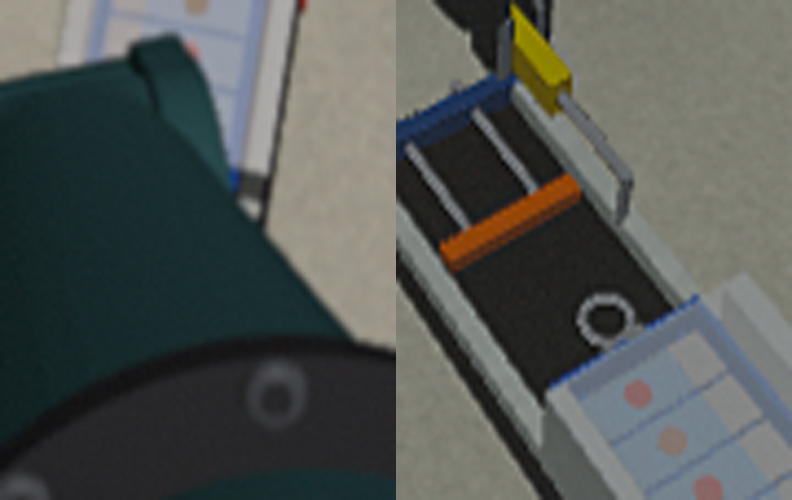

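The right half (scene camera) shows the hook held, with its tip at about (356,214), and the eye centred at about (353,234). The arm blocks the top view. I move over the eye and go by the scene camera.

>>> {"api": "arm_command", "payload": {
  "plan": [
    {"tx":-4,"ty":-5,"tz":2,"twist":0,"jaw":5},
    {"tx":-5,"ty":-6,"tz":4,"twist":0,"jaw":5},
    {"tx":-5,"ty":-6,"tz":4,"twist":0,"jaw":5},
    {"tx":0,"ty":0,"tz":0,"twist":0,"jaw":5},
    {"tx":0,"ty":0,"tz":0,"twist":0,"jaw":5}
  ]
}}

```text
t: 8.27
tool_pos: [0.5748, -0.0395, 0.1038]
ee_rot: [-0.343, -3.122, 0.001]
contact_force: [0.9, 0.4, -1.9]
width: 0.0121
grasp_force: 97.7
```

```bash
python3 - <<'E'
from h import *
p=snapshot("scene")
x,y=350,225
cv2.imwrite("pics/t3.png",cv2.resize(p["image"][y-40:y+30,x-40:x+40,::-1],None,fx=8,fy=8,interpolation=cv2.INTER_CUBIC))
go(.5743,-.037,.1037,-12.4)
s=manip.state();T=np.array(p["pose"])
def px(X):
    c=np.linalg.inv(T)@np.r_[X,1];u=c[:2]/c[2];u=u*(1+p["k1"]*(u@u));K=p["camera_matrix"];return (np.array([K[0,0]*u[0]+K[0,2],K[1,1]*u[1]+K[1,2]])-[x-40,y-40])*8
h=np.radians(-12.35);t=s["tool_pos"]+[.098*np.cos(h),.098*np.sin(h),-.0327]
print("tip pred",t,px(t),"eye pred",px([.670,-.058,.034]),px([.670,-.058,.0365]))
print("meas from",atz(p,(356.4,213.6),.0815))
E
```

```text
t 8.32 pos [574.6 -38.8 104. ] head -12.48 tilt [-0.001 -0.    -1.   ] F [ 0.3  0.4 -0. ] w 12.3
d tool mm now [0.7 1.7 0.3] twist -0.01
d after twist [0.7 1.7 0.3]
tip pred [ 0.67034886 -0.05979272  0.07128377] [344.15101595 313.00526941] eye pred [340.11439908 392.72187864] [340.60869359 387.25907047]
meas from [ 0.66112128 -0.03980528  0.0815    ]
```

View pics/t3.png

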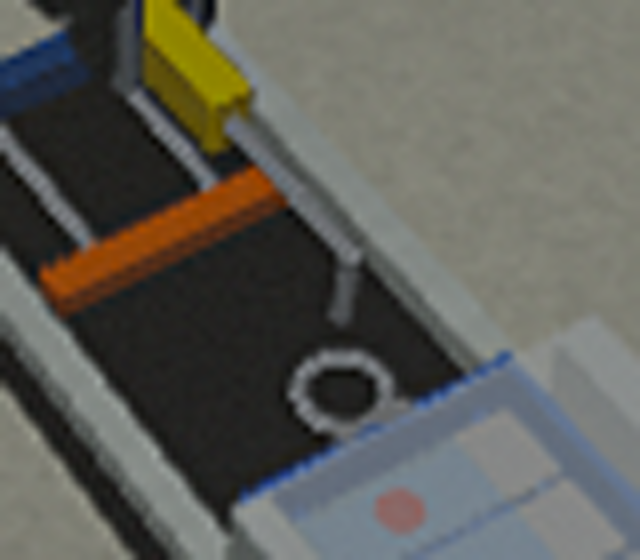

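The tip (341,321 in the crop) stands right above the eye (341,392), within about 1 px of the prediction. I lower it.

>>> {"api": "arm_command", "payload": {
  "plan": [
    {"tx":0.5,"ty":1.2,"tz":5,"twist":0,"jaw":5},
    {"tx":0,"ty":0,"tz":8,"twist":0,"jaw":5},
    {"tx":0,"ty":0,"tz":8,"twist":0,"jaw":5},
    {"tx":0,"ty":0,"tz":6,"twist":0,"jaw":5},
    {"tx":0,"ty":0,"tz":3,"twist":0,"jaw":5}
  ]
}}

```text
t: 8.73
tool_pos: [0.5736, -0.0367, 0.0729]
ee_rot: [-0.339, -3.121, 0.0]
contact_force: [-0.5, -0.6, -1.4]
width: 0.0121
grasp_force: 97.7
```

>>> {"api": "arm_command", "payload": {
  "plan": [
    {"tx":0,"ty":0,"tz":4,"twist":0,"jaw":5},
    {"tx":0,"ty":0,"tz":4,"twist":0,"jaw":5},
    {"tx":0,"ty":0,"tz":2,"twist":0,"jaw":5},
    {"tx":0,"ty":0,"tz":0,"twist":0,"jaw":5},
    {"tx":0,"ty":0,"tz":0,"twist":0,"jaw":5}
  ]
}}

```text
t: 9.15
tool_pos: [0.5745, -0.037, 0.0643]
ee_rot: [0.34, 3.123, -0.0]
contact_force: [-0.7, 0.1, -1.2]
width: 0.0123
grasp_force: 97.7
```

```bash
python3 - <<'E'
from h import *
p=snapshot("scene")
x,y=350,225
cv2.imwrite("pics/t4.png",cv2.resize(p["image"][y-40:y+30,x-40:x+40,::-1],None,fx=8,fy=8,interpolation=cv2.INTER_CUBIC))
go(.5743,-.037,.056,-12.4)
E
```

```text
t 9.2 pos [574.7 -37.   64.5] head -12.42 tilt [ 0. -0. -1.] F [-0.5 -0.  -0.5] w 12.1
d tool mm now [ 0.4 -0.1  8.5] twist -0.0
d after twist [ 0.4 -0.1  8.5]
```

View pics/t4.png

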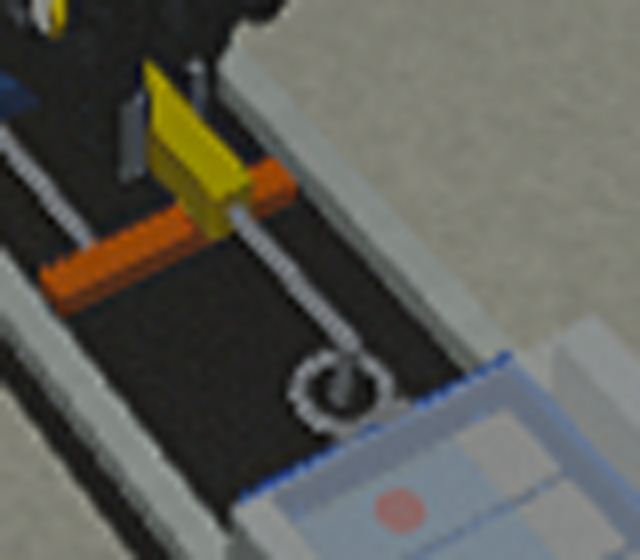

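The tip is inside the ring (crop 340,390). I lower the last 9 mm and start pulling.

>>> {"api": "arm_command", "payload": {
  "plan": [
    {"tx":0,"ty":0,"tz":4,"twist":0,"jaw":5},
    {"tx":0,"ty":0,"tz":4,"twist":0,"jaw":5},
    {"tx":0,"ty":0,"tz":1,"twist":0,"jaw":5},
    {"tx":2,"ty":0,"tz":0,"twist":0,"jaw":5},
    {"tx":2,"ty":0,"tz":0,"twist":0,"jaw":5}
  ],
  "newtons": 115
}}

```text
t: 9.62
tool_pos: [0.5704, -0.0361, 0.0552]
ee_rot: [-0.34, -3.123, 0.0]
contact_force: [-0.3, -0.1, -0.4]
width: 0.0119
grasp_force: 114.3
```

>>> {"api": "arm_command", "payload": {
  "plan": [
    {"tx":2,"ty":0,"tz":0,"twist":0,"jaw":5},
    {"tx":3,"ty":0,"tz":0,"twist":0,"jaw":5},
    {"tx":4,"ty":0,"tz":0,"twist":0,"jaw":5},
    {"tx":4,"ty":0,"tz":0,"twist":0,"jaw":5},
    {"tx":4,"ty":0,"tz":0,"twist":0,"jaw":5}
  ]
}}

```text
t: 10.03
tool_pos: [0.555, -0.0325, 0.0557]
ee_rot: [0.34, 3.12, 0.001]
contact_force: [3.2, -1.0, -1.5]
width: 0.0122
grasp_force: 114.5
```

>>> {"api": "arm_command", "payload": {
  "plan": [
    {"tx":4,"ty":0,"tz":0,"twist":0,"jaw":5},
    {"tx":4,"ty":0,"tz":0,"twist":0,"jaw":5},
    {"tx":4,"ty":0,"tz":0,"twist":0,"jaw":5},
    {"tx":4,"ty":0,"tz":0,"twist":0,"jaw":5},
    {"tx":4,"ty":0,"tz":0,"twist":0,"jaw":5}
  ]
}}

```text
t: 10.45
tool_pos: [0.5348, -0.0281, 0.0556]
ee_rot: [0.34, 3.122, 0.0]
contact_force: [4.0, -0.7, -1.1]
width: 0.0123
grasp_force: 114.7
```

```bash
cat >> h.py <<'E'
def pull():
    s=manip.state();u=np.array([np.cos(np.radians(12.4)),-np.sin(np.radians(12.4))])
    d=(s["tool_pos"][:2]-[.5743,-.037])*1000
    print("t",round(s["t"],2),"along",(d@u).round(1),"side",(d@[-u[1],u[0]]).round(1),"z",round(s["tool_pos"][2]*1000,1),"Fpull",(s["contact_force"][:2]@u).round(2),"F",s["contact_force"].round(1),"tq",np.round(s["wrist_torque"],2))
E
python3 - <<'E'
from h import *
pull();p=snapshot("scene");pull()
for r in models.place_of("tray",p)[:1]: print(r,atz(p,r["position"],.034).round(4))
cv2.imwrite("pics/t5.png",cv2.resize(p["image"][175:265,300:390,::-1],None,fx=6.5,fy=6.5,interpolation=cv2.INTER_CUBIC))
E
```

```text
t 10.45 along -40.5 side 0.2 z 55.6 Fpull 4.03 F [ 4.  -0.7 -1.1] tq [-0.22 -0.85  0.03]
t 10.5 along -41.8 side 0.1 z 55.4 Fpull 3.42 F [ 3.4 -0.6  0.4] tq [-0.18 -0.93  0.01]
{'position': [346.8, 223.5], 'conf': 0.92} [ 0.6409 -0.0452  0.034 ]
```

View pics/t5.png

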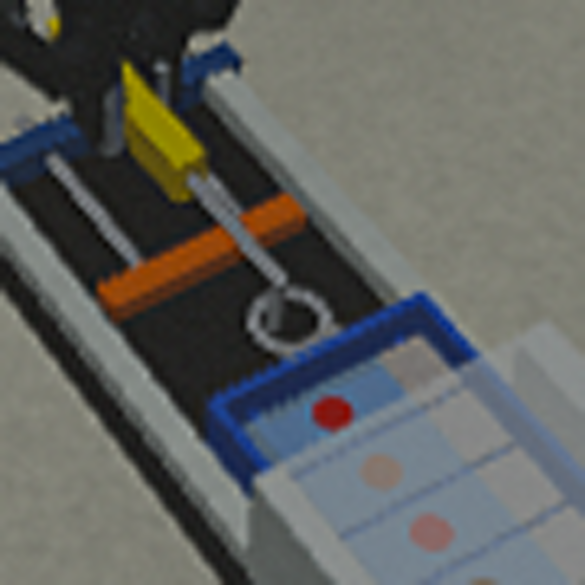

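The tray follows the hook: the eye is at crop (290,318) and the blue front is clear of the cover. Drag is about 4 N, and about 60 mm remain to the buffer.

>>> {"api": "arm_command", "payload": {
  "plan": [
    {"tx":4,"ty":0,"tz":0,"twist":0,"jaw":5},
    {"tx":4,"ty":0,"tz":0,"twist":0,"jaw":5},
    {"tx":4,"ty":0,"tz":0,"twist":0,"jaw":5},
    {"tx":4,"ty":0,"tz":0,"twist":0,"jaw":5},
    {"tx":4,"ty":0,"tz":0,"twist":0,"jaw":5}
  ]
}}

```text
t: 10.97
tool_pos: [0.5145, -0.0238, 0.0553]
ee_rot: [0.34, 3.123, -0.0]
contact_force: [3.1, -2.2, -0.7]
width: 0.0123
grasp_force: 114.7
```

>>> {"api": "arm_command", "payload": {
  "plan": [
    {"tx":4,"ty":0,"tz":0,"twist":0,"jaw":5},
    {"tx":4,"ty":0,"tz":0,"twist":0,"jaw":5},
    {"tx":4,"ty":0,"tz":0,"twist":0,"jaw":5},
    {"tx":3,"ty":0,"tz":0,"twist":0,"jaw":5},
    {"tx":2,"ty":0,"tz":0,"twist":0,"jaw":5}
  ]
}}

```text
t: 11.38
tool_pos: [0.4978, -0.0201, 0.0553]
ee_rot: [-0.34, -3.123, 0.0]
contact_force: [4.1, -2.0, -1.4]
width: 0.0121
grasp_force: 114.7
```

```bash
python3 - <<'E'
from h import *
pull()
E
```

```text
t 11.38 along -78.4 side 0.0 z 55.3 Fpull 4.47 F [ 4.1 -2.  -1.4] tq [-0.17 -0.81 -0.01]
```

>>> {"api": "arm_command", "payload": {
  "plan": [
    {"tx":1.5,"ty":0,"tz":0,"twist":0,"jaw":5},
    {"tx":1.5,"ty":0,"tz":0,"twist":0,"jaw":5},
    {"tx":1.5,"ty":0,"tz":0,"twist":0,"jaw":5},
    {"tx":1.5,"ty":0,"tz":0,"twist":0,"jaw":5},
    {"tx":1.5,"ty":0,"tz":0,"twist":0,"jaw":5}
  ]
}}

```text
t: 11.8
tool_pos: [0.491, -0.0186, 0.0553]
ee_rot: [0.34, 3.123, 0.0]
contact_force: [3.1, -1.2, -1.2]
width: 0.0119
grasp_force: 114.7
```

```bash
python3 - <<'E'
from h import *
pull()
E
```

```text
t 11.8 along -85.3 side 0.1 z 55.3 Fpull 3.26 F [ 3.1 -1.2 -1.2] tq [-0.19 -0.83 -0.03]
```

>>> {"api": "arm_command", "payload": {
  "plan": [
    {"tx":1.5,"ty":0,"tz":0,"twist":0,"jaw":5},
    {"tx":1.5,"ty":0,"tz":0,"twist":0,"jaw":5},
    {"tx":1.5,"ty":0,"tz":0,"twist":0,"jaw":5},
    {"tx":1.5,"ty":0,"tz":0,"twist":0,"jaw":5},
    {"tx":1.5,"ty":0,"tz":0,"twist":0,"jaw":5}
  ]
}}

```text
t: 12.22
tool_pos: [0.4835, -0.017, 0.0553]
ee_rot: [0.34, 3.123, -0.0]
contact_force: [3.1, -1.0, -1.5]
width: 0.0118
grasp_force: 114.7
```

```bash
python3 - <<'E'
from h import *
pull();p=snapshot("scene");pull()
for r in models.place_of("tray",p)[:1]: print(r,atz(p,r["position"],.034).round(4))
cv2.imwrite("pics/t6.png",cv2.resize(p["image"][180:240,295:375,::-1],None,fx=8,fy=8,interpolation=cv2.INTER_CUBIC))
E
```

```text
t 12.22 along -92.9 side 0.1 z 55.3 Fpull 3.28 F [ 3.1 -1.  -1.5] tq [-0.17 -0.79 -0.05]
t 12.27 along -93.4 side 0.0 z 55.3 Fpull 3.67 F [ 3.8  0.1 -0.3] tq [-0.13 -0.82 -0.04]
{'position': [198.6, 251.9], 'conf': 0.67} [ 0.4723 -0.3252  0.034 ]
```

View pics/t6.png

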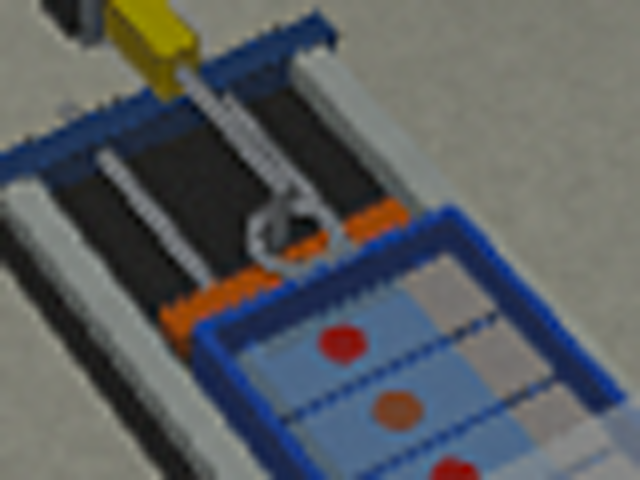

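The tray front is nearly at the orange bar (crop 190,340), with only a few mm left. I creep from here.

>>> {"api": "arm_command", "payload": {
  "plan": [
    {"tx":0.8,"ty":0,"tz":0,"twist":0,"jaw":5},
    {"tx":0.8,"ty":0,"tz":0,"twist":0,"jaw":5},
    {"tx":0.8,"ty":0,"tz":0,"twist":0,"jaw":5},
    {"tx":0.8,"ty":0,"tz":0,"twist":0,"jaw":5},
    {"tx":0.8,"ty":0,"tz":0,"twist":0,"jaw":5}
  ]
}}

```text
t: 12.73
tool_pos: [0.4797, -0.0161, 0.0553]
ee_rot: [0.34, 3.123, 0.0]
contact_force: [4.0, -0.4, -1.2]
width: 0.0124
grasp_force: 114.7
```

```bash
python3 -c "
from h import *
pull()"
```

```text
t 12.73 along -96.8 side 0.1 z 55.3 Fpull 4.03 F [ 4.  -0.4 -1.2] tq [-0.17 -0.76 -0.03]
```

>>> {"api": "arm_command", "payload": {
  "plan": [
    {"tx":0.8,"ty":0,"tz":0,"twist":0,"jaw":5},
    {"tx":0.8,"ty":0,"tz":0,"twist":0,"jaw":5},
    {"tx":0.8,"ty":0,"tz":0,"twist":0,"jaw":5},
    {"tx":0.8,"ty":0,"tz":0,"twist":0,"jaw":5},
    {"tx":0,"ty":0,"tz":0,"twist":0,"jaw":5}
  ]
}}

```text
t: 13.15
tool_pos: [0.4763, -0.0154, 0.0553]
ee_rot: [-0.34, -3.123, 0.0]
contact_force: [2.9, 0.7, -0.3]
width: 0.0119
grasp_force: 114.7
```

```bash
python3 -c "
from h import *
pull()"
```

```text
t 13.15 along -100.3 side 0.1 z 55.3 Fpull 2.69 F [ 2.9  0.7 -0.3] tq [-0.14 -0.72  0.01]
```

>>> {"api": "arm_command", "payload": {
  "plan": [
    {"tx":0.8,"ty":0,"tz":0,"twist":0,"jaw":5},
    {"tx":0.8,"ty":0,"tz":0,"twist":0,"jaw":5},
    {"tx":0.8,"ty":0,"tz":0,"twist":0,"jaw":5},
    {"tx":0,"ty":0,"tz":0,"twist":0,"jaw":5},
    {"tx":0,"ty":0,"tz":0,"twist":0,"jaw":5}
  ]
}}

```text
t: 13.57
tool_pos: [0.474, -0.0149, 0.0553]
ee_rot: [-0.34, -3.123, 0.0]
contact_force: [3.5, -1.2, -0.5]
width: 0.0121
grasp_force: 114.7
```

```bash
python3 -c "
from h import *
pull()"
```

```text
t 13.57 along -102.7 side 0.1 z 55.3 Fpull 3.7 F [ 3.5 -1.2 -0.5] tq [-0.16 -0.68 -0.02]
```

>>> {"api": "arm_command", "payload": {
  "plan": [
    {"tx":0.8,"ty":0,"tz":0,"twist":0,"jaw":5},
    {"tx":0.8,"ty":0,"tz":0,"twist":0,"jaw":5},
    {"tx":0.8,"ty":0,"tz":0,"twist":0,"jaw":5},
    {"tx":0,"ty":0,"tz":0,"twist":0,"jaw":5},
    {"tx":0,"ty":0,"tz":0,"twist":0,"jaw":5}
  ]
}}

```text
t: 13.98
tool_pos: [0.4719, -0.0144, 0.0553]
ee_rot: [-0.34, -3.123, 0.0]
contact_force: [2.7, -0.6, -1.3]
width: 0.0116
grasp_force: 114.7
```

```bash
python3 -c "
from h import *
pull()"
```

```text
t 13.98 along -104.9 side 0.1 z 55.3 Fpull 2.72 F [ 2.7 -0.6 -1.3] tq [-0.21 -0.72  0.02]
```

>>> {"api": "arm_command", "payload": {
  "plan": [
    {"tx":0.8,"ty":0,"tz":0,"twist":0,"jaw":5},
    {"tx":0.8,"ty":0,"tz":0,"twist":0,"jaw":5},
    {"tx":0.8,"ty":0,"tz":0,"twist":0,"jaw":5},
    {"tx":0,"ty":0,"tz":0,"twist":0,"jaw":5},
    {"tx":0,"ty":0,"tz":0,"twist":0,"jaw":5}
  ]
}}

```text
t: 14.4
tool_pos: [0.47, -0.014, 0.0554]
ee_rot: [0.34, 3.122, -0.0]
contact_force: [4.3, -2.0, -3.0]
width: 0.0119
grasp_force: 114.6
```

```bash
python3 -c "
from h import *
pull();snapshot('scene');pull();snapshot('scene');pull()"
```

```text
t 14.4 along -106.8 side 0.0 z 55.4 Fpull 4.65 F [ 4.3 -2.  -3. ] tq [-0.3  -0.99 -0.06]
t 14.45 along -106.8 side 0.1 z 55.4 Fpull 5.8 F [ 5.7 -0.9 -1.4] tq [-0.34 -0.99 -0.02]
t 14.5 along -106.8 side 0.0 z 55.4 Fpull 5.01 F [ 4.8 -1.5 -2.2] tq [-0.41 -1.06 -0.04]
```

>>> {"api": "arm_command", "payload": {
  "plan": [
    {"tx":0.8,"ty":0,"tz":0,"twist":0,"jaw":5},
    {"tx":0.8,"ty":0,"tz":0,"twist":0,"jaw":5},
    {"tx":0.8,"ty":0,"tz":0,"twist":0,"jaw":5},
    {"tx":0,"ty":0,"tz":0,"twist":0,"jaw":5},
    {"tx":0,"ty":0,"tz":0,"twist":0,"jaw":5}
  ]
}}

```text
t: 14.92
tool_pos: [0.4683, -0.0137, 0.0554]
ee_rot: [0.341, 3.121, 0.0]
contact_force: [5.3, -2.5, -3.1]
width: 0.0119
grasp_force: 114.5
```

```bash
python3 -c "
from h import *
pull();snapshot('scene');pull();p=snapshot('scene');pull()
cv2.imwrite('pics/t7.png',cv2.resize(p['image'][180:240,295:375,::-1],None,fx=8,fy=8,interpolation=cv2.INTER_CUBIC))"
```

```text
t 14.92 along -108.5 side 0.0 z 55.4 Fpull 5.73 F [ 5.3 -2.5 -3.1] tq [-0.43 -1.12 -0.07]
t 14.97 along -108.5 side 0.0 z 55.4 Fpull 5.83 F [ 5.4 -2.7 -3.2] tq [-0.38 -1.09 -0.08]
t 15.02 along -108.5 side 0.1 z 55.4 Fpull 6.57 F [ 6.3 -1.8 -2.7] tq [-0.45 -1.09 -0.07]
```

>>> {"api": "arm_command", "payload": {
  "plan": [
    {"tx":0.8,"ty":0,"tz":0,"twist":0,"jaw":5},
    {"tx":0.8,"ty":0,"tz":0,"twist":0,"jaw":5},
    {"tx":0.8,"ty":0,"tz":0,"twist":0,"jaw":5},
    {"tx":0,"ty":0,"tz":0,"twist":0,"jaw":5},
    {"tx":0,"ty":0,"tz":0,"twist":0,"jaw":5}
  ]
}}

```text
t: 15.43
tool_pos: [0.4668, -0.0133, 0.0554]
ee_rot: [0.341, 3.12, 0.0]
contact_force: [6.2, -2.5, -4.2]
width: 0.012
grasp_force: 114.3
```

```bash
python3 -c "
from h import *
pull();snapshot('scene');pull();p=snapshot('scene');pull()
cv2.imwrite('pics/t7.png',cv2.resize(p['image'][180:240,295:375,::-1],None,fx=8,fy=8,interpolation=cv2.INTER_CUBIC))"
```

```text
t 15.43 along -110.1 side 0.1 z 55.4 Fpull 6.58 F [ 6.2 -2.5 -4.2] tq [-0.47 -1.28 -0.07]
t 15.48 along -110.1 side 0.1 z 55.4 Fpull 7.2 F [ 6.9 -2.1 -3.4] tq [-0.48 -1.33 -0.11]
t 15.53 along -110.1 side 0.1 z 55.4 Fpull 7.11 F [ 6.7 -2.7 -2.8] tq [-0.49 -1.31 -0.06]
```

View pics/t7.png

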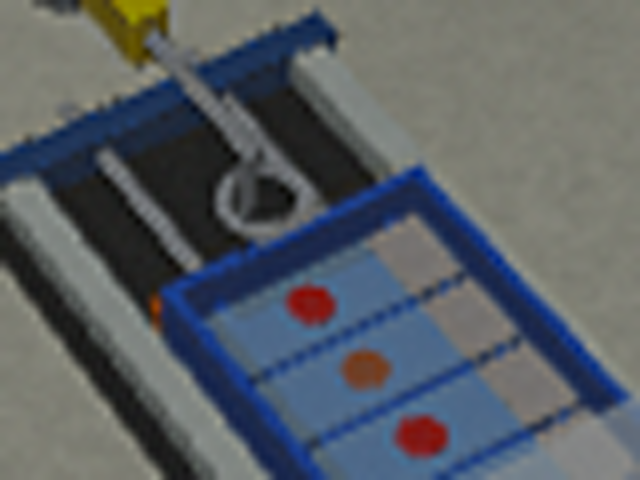

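The tray front now covers the orange bar (a sliver shows at crop 155,310), so the buffer is engaged. The pull rises slower than the spring's 1.2 N/mm, so the hook may be pitching in the pads. I measure the handle's pitch from depth.

```bash
cat >> h.py <<'E'
def pitch():
    p=snapshot("scene");hsv=cv2.cvtColor(p["image"],cv2.COLOR_RGB2HSV)
    m=cv2.inRange(hsv,(20,110,50),(35,255,255))>0
    m&=cv2.connectedComponents(m.astype(np.uint8))[1]>0
    q=cloud(p,m);s=manip.state();u=np.array([np.cos(np.radians(12.4)),-np.sin(np.radians(12.4))])
    a=((q[:,:2]-s["tool_pos"][:2])@u)*1000;b=(q[:,:2]-s["tool_pos"][:2])@np.array([-u[1],u[0]])*1000;z=q[:,2]*1000
    k=(abs(a)<55)&(abs(b)<15);a,b,z=a[k],b[k],z[k]
    print("n",len(a),"a range",a.min().round(1),a.max().round(1))
    for lo in range(-50,50,6):
        w=(a>=lo)&(a<lo+6)
        if w.sum()>3: print(lo+3,w.sum(),"ztop",np.percentile(z[w],90).round(1),"zmin",np.percentile(z[w],10).round(1))
    return p
E
python3 - <<'E'
from h import *
p=pitch()
# tray front top edge and eye position estimate
T=np.array(p["pose"]);hsv=cv2.cvtColor(p["image"],cv2.COLOR_RGB2HSV)
m=cv2.inRange(hsv,(105,110,30),(125,255,255))>0;k=np.zeros_like(m);k[195:245,305:385]=1
q=cloud(p,m&k);u=np.array([np.cos(np.radians(12.4)),-np.sin(np.radians(12.4))])
q=q[(q[:,2]>.034)&(q[:,2]<.044)];a=((q[:,:2]-[.5743,-.037])@u)*1000
print("tray front along",np.percentile(a,[0,1,3,5,10]).round(1),len(a))
for r in models.place_of("hook_tip",p)[:3]+models.place_of("tray",p)[:2]: print(np.round(r["position"],1),round(r["conf"],2),atz(p,r["position"],.034).round(4))
pull()
E
```

```text
n 129 a range -11.6 45.3
1 7 ztop 63.1 zmin 61.3
7 10 ztop 63.5 zmin 57.3
13 16 ztop 73.9 zmin 54.3
19 17 ztop 62.3 zmin 50.3
25 12 ztop 63.1 zmin 50.5
31 14 ztop 63.7 zmin 52.3
37 18 ztop 62.3 zmin 45.9
43 30 ztop 62.1 zmin 46.0
tray front along [ 8.7 11.  11.4 12.1 13.1] 236
[312.4 200.8] 0.7 [ 0.5358 -0.0533  0.034 ]
[327.9 207.3] 0.64 [ 0.5765 -0.0414  0.034 ]
[327.  203.7] 0.69 [ 0.567 -0.035  0.034]
t 15.68 along -110.1 side 0.1 z 55.4 Fpull 6.32 F [ 6.  -2.1 -2.9] tq [-0.52 -1.27 -0.07]
```

>>> {"api": "arm_command", "payload": {
  "plan": [
    {"tx":0.4,"ty":0,"tz":0,"twist":0,"jaw":5},
    {"tx":0.4,"ty":0,"tz":0,"twist":0,"jaw":5},
    {"tx":0.4,"ty":0,"tz":0,"twist":0,"jaw":5},
    {"tx":0.4,"ty":0,"tz":0,"twist":0,"jaw":5},
    {"tx":0.4,"ty":0,"tz":0,"twist":0,"jaw":5}
  ]
}}

```text
t: 16.1
tool_pos: [0.4657, -0.0129, 0.0555]
ee_rot: [0.342, 3.118, 0.001]
contact_force: [8.3, -2.5, -4.4]
width: 0.0121
grasp_force: 114.2
```

```bash
cat >> h.py <<'E'
def avg(n=6):
    F=[];A=[];Q=[];u=np.array([np.cos(np.radians(12.4)),-np.sin(np.radians(12.4))]);fr=[]
    for _ in range(n):
        p=snapshot("scene");s=manip.state();F.append(s["contact_force"][:2]@u);A.append((s["tool_pos"][:2]-[.5743,-.037])@u*1000);Q.append([s["contact_force"][2],*s["wrist_torque"][:2]])
        hsv=cv2.cvtColor(p["image"],cv2.COLOR_RGB2HSV);m=cv2.inRange(hsv,(105,110,30),(125,255,255))>0;k=np.zeros_like(m);k[195:245,305:385]=1
        q=cloud(p,m&k);q=q[(q[:,2]>.034)&(q[:,2]<.044)];a=((q[:,:2]-[.5743,-.037])@u)*1000;fr.append(np.percentile(a,5))
    print("t",round(s["t"],2),"F",np.mean(F).round(2),"sd",np.std(F).round(2),"along",np.mean(A).round(2),"Fz,tq",np.mean(Q,0).round(2),"front",np.mean(fr).round(2),np.std(fr).round(2))
E
python3 -c "
from h import *
pull();avg()"
```

```text
t 16.1 along -111.2 side 0.2 z 55.5 Fpull 8.61 F [ 8.3 -2.5 -4.4] tq [-0.58 -1.55 -0.13]
t 16.4 F 8.08 sd 0.55 along -111.3 Fz,tq [-4.44 -0.59 -1.41] front 10.97 0.21
```

>>> {"api": "arm_command", "payload": {
  "plan": [
    {"tx":0,"ty":0,"tz":0.5,"twist":0,"jaw":5},
    {"tx":0,"ty":0,"tz":0.5,"twist":0,"jaw":5},
    {"tx":0,"ty":0,"tz":0.5,"twist":0,"jaw":5},
    {"tx":0,"ty":0,"tz":0,"twist":0,"jaw":5},
    {"tx":0,"ty":0,"tz":0,"twist":0,"jaw":5}
  ]
}}

```text
t: 16.82
tool_pos: [0.4655, -0.0126, 0.0543]
ee_rot: [0.34, 3.118, 0.001]
contact_force: [6.4, -2.0, -0.3]
width: 0.012
grasp_force: 114.9
```

```bash
python3 -c "
from h import *
avg();pull()"
```

```text
t 17.12 F 6.31 sd 0.65 along -111.47 Fz,tq [-0.57 -0.47 -1.48] front 10.81 0.2
t 17.12 along -111.5 side 0.5 z 54.3 Fpull 7.13 F [ 7.1 -0.9  0.2] tq [-0.46 -1.46 -0.04]
```

>>> {"api": "arm_command", "payload": {
  "plan": [
    {"tx":0.4,"ty":0,"tz":0,"twist":0,"jaw":5},
    {"tx":0.4,"ty":0,"tz":0.1,"twist":0,"jaw":5},
    {"tx":0.4,"ty":0,"tz":0.1,"twist":0,"jaw":5},
    {"tx":0.4,"ty":0,"tz":0.1,"twist":0,"jaw":5},
    {"tx":0.4,"ty":0,"tz":0.1,"twist":0,"jaw":5}
  ]
}}

```text
t: 17.53
tool_pos: [0.4654, -0.0124, 0.054]
ee_rot: [0.341, 3.114, 0.002]
contact_force: [8.5, -3.1, -1.3]
width: 0.0119
grasp_force: 114.7
```

```bash
python3 -c "
from h import *
pull();avg()"
```

```text
t 17.53 along -111.6 side 0.6 z 54.0 Fpull 8.96 F [ 8.5 -3.1 -1.3] tq [-0.72 -1.94 -0.15]
t 17.83 F 8.77 sd 0.32 along -111.64 Fz,tq [-1.88 -0.7  -1.89] front 10.88 0.21
```

>>> {"api": "arm_command", "payload": {
  "plan": [
    {"tx":0.4,"ty":0,"tz":0.1,"twist":0,"jaw":5},
    {"tx":0.4,"ty":0,"tz":0.1,"twist":0,"jaw":5},
    {"tx":0.4,"ty":0,"tz":0.1,"twist":0,"jaw":5},
    {"tx":0.4,"ty":0,"tz":0.1,"twist":0,"jaw":5},
    {"tx":0.4,"ty":0,"tz":0.1,"twist":0,"jaw":5}
  ]
}}

```text
t: 18.25
tool_pos: [0.4649, -0.0122, 0.0537]
ee_rot: [0.342, 3.111, 0.002]
contact_force: [10.2, -4.5, -1.4]
width: 0.0119
grasp_force: 114.6
```

```bash
python3 -c "
from h import *
pull();avg()"
```

```text
t 18.25 along -112.2 side 0.7 z 53.7 Fpull 10.95 F [10.2 -4.5 -1.4] tq [-0.9  -2.22 -0.17]
t 18.55 F 10.64 sd 0.57 along -112.21 Fz,tq [-1.52 -0.84 -2.21] front 10.31 0.13
```

>>> {"api": "arm_command", "payload": {
  "plan": [
    {"tx":0.4,"ty":0,"tz":0,"twist":0,"jaw":5},
    {"tx":0.4,"ty":0,"tz":0.1,"twist":0,"jaw":5},
    {"tx":0,"ty":0,"tz":0,"twist":0,"jaw":5},
    {"tx":0,"ty":0,"tz":0,"twist":0,"jaw":5},
    {"tx":0,"ty":0,"tz":0,"twist":0,"jaw":5}
  ]
}}

```text
t: 18.97
tool_pos: [0.4645, -0.0121, 0.0537]
ee_rot: [0.342, 3.111, 0.003]
contact_force: [10.0, -4.0, -2.2]
width: 0.0118
grasp_force: 114.6
```

```bash
python3 -c "
from h import *
avg();avg();avg()"
```

```text
t 19.27 F 10.68 sd 0.74 along -112.64 Fz,tq [-1.34 -0.87 -2.26] front 9.8 0.15
t 19.57 F 10.79 sd 0.3 along -112.65 Fz,tq [-1.42 -0.87 -2.25] front 9.79 0.2
t 19.87 F 10.58 sd 0.43 along -112.65 Fz,tq [-1.56 -0.86 -2.26] front 9.78 0.15
```

>>> {"api": "arm_command", "payload": {
  "plan": [
    {"tx":0,"ty":0,"tz":0,"twist":0,"jaw":5},
    {"tx":0,"ty":0,"tz":0,"twist":0,"jaw":5},
    {"tx":0,"ty":0,"tz":0,"twist":0,"jaw":5},
    {"tx":0,"ty":0,"tz":0,"twist":0,"jaw":5},
    {"tx":0,"ty":0,"tz":0,"twist":0,"jaw":5}
  ]
}}

```text
t: 20.28
tool_pos: [0.4644, -0.0121, 0.0537]
ee_rot: [0.342, 3.111, 0.003]
contact_force: [10.2, -3.3, -1.4]
width: 0.0122
grasp_force: 114.6
```

>>> {"api": "arm_command", "payload": {
  "plan": [
    {"tx":-1,"ty":0,"tz":0,"twist":0,"jaw":5},
    {"tx":-1,"ty":0,"tz":0,"twist":0,"jaw":5},
    {"tx":-1,"ty":0,"tz":0,"twist":0,"jaw":5},
    {"tx":-1,"ty":0,"tz":0,"twist":0,"jaw":5},
    {"tx":-1,"ty":0,"tz":0,"twist":0,"jaw":5}
  ]
}}

```text
t: 20.7
tool_pos: [0.4647, -0.0123, 0.0533]
ee_rot: [0.339, 3.12, 0.001]
contact_force: [4.0, 1.2, 1.0]
width: 0.0116
grasp_force: 115.1
```

>>> {"api": "arm_command", "payload": {
  "plan": [
    {"tx":-1,"ty":0,"tz":0,"twist":0,"jaw":5},
    {"tx":-1,"ty":0,"tz":0,"twist":0,"jaw":5},
    {"tx":-1,"ty":0,"tz":0,"twist":0,"jaw":5},
    {"tx":-1,"ty":0,"tz":0,"twist":0,"jaw":5},
    {"tx":-1,"ty":0,"tz":0,"twist":0,"jaw":5}
  ]
}}

```text
t: 21.12
tool_pos: [0.4666, -0.0132, 0.0525]
ee_rot: [-0.338, -3.12, 0.0]
contact_force: [2.2, 1.5, -0.1]
width: 0.012
grasp_force: 114.9
```

```bash
python3 -c "
from h import *
avg();pull()"
```

```text
t 21.42 F 1.96 sd 0.35 along -109.77 Fz,tq [-1.35  0.18 -0.51] front 12.0 0.44
t 21.42 along -109.6 side -0.0 z 52.6 Fpull 1.88 F [ 2.1  0.9 -0.8] tq [ 0.26 -0.51  0.1 ]
```

>>> {"api": "arm_command", "payload": {
  "plan": [
    {"tx":-1,"ty":0,"tz":-0.5,"twist":0,"jaw":5},
    {"tx":-1,"ty":0,"tz":-0.5,"twist":0,"jaw":5},
    {"tx":-1,"ty":0,"tz":0,"twist":0,"jaw":5},
    {"tx":-1,"ty":0,"tz":0,"twist":0,"jaw":5},
    {"tx":-1,"ty":0,"tz":0,"twist":0,"jaw":5}
  ]
}}

```text
t: 21.83
tool_pos: [0.4719, -0.0151, 0.0537]
ee_rot: [-0.341, -3.121, 0.001]
contact_force: [0.6, -0.6, -0.5]
width: 0.0121
grasp_force: 114.7
```

```bash
python3 -c "
from h import *
avg();pull()"
```

```text
t 22.13 F 0.11 sd 0.16 along -104.11 Fz,tq [-1.37  0.   -0.  ] front 13.94 0.13
t 22.13 along -104.1 side -0.0 z 53.8 Fpull 0.06 F [ 0.1  0.  -1.4] tq [ 0.07 -0.04 -0.  ]
```

The hook is slack (pull 0.1 N) and the tray stays on the buffer. I centre the tip and lift out.

>>> {"api": "arm_command", "payload": {
  "plan": [
    {"tx":-1,"ty":0,"tz":-1,"twist":0,"jaw":5},
    {"tx":-1,"ty":0,"tz":-2,"twist":0,"jaw":5},
    {"tx":0,"ty":0,"tz":-3,"twist":0,"jaw":5},
    {"tx":0,"ty":0,"tz":-3,"twist":0,"jaw":5},
    {"tx":0,"ty":0,"tz":-3,"twist":0,"jaw":5}
  ]
}}

```text
t: 22.55
tool_pos: [0.4749, -0.015, 0.0662]
ee_rot: [0.34, 3.123, 0.0]
contact_force: [-0.0, 0.2, 0.3]
width: 0.0116
grasp_force: 114.7
```

```bash
python3 -c "
from h import *
avg(2);pull()"
```

```text
t 22.65 F 0.24 sd 0.56 along -101.53 Fz,tq [-0.14  0.01  0.06] front 13.74 0.07
t 22.65 along -101.5 side 0.1 z 66.4 Fpull 0.81 F [ 0.7 -0.5 -0.4] tq [-0.    0.04  0.  ]
```

>>> {"api": "arm_command", "payload": {
  "plan": [
    {"tx":0,"ty":0,"tz":-4,"twist":0,"jaw":5},
    {"tx":0,"ty":0,"tz":-4,"twist":0,"jaw":5},
    {"tx":0,"ty":0,"tz":-8,"twist":0,"jaw":5},
    {"tx":0,"ty":0,"tz":-12,"twist":0,"jaw":5},
    {"tx":0,"ty":0,"tz":-12,"twist":0,"jaw":5}
  ]
}}

```text
t: 23.07
tool_pos: [0.4745, -0.0151, 0.1065]
ee_rot: [-0.34, -3.122, 0.0]
contact_force: [-0.3, -0.2, -0.4]
width: 0.0117
grasp_force: 114.7
```

```bash
python3 -c "
from h import *
avg(2);pitch();go(.4553,.2648,.112,-8.45)"
```

```text
t 23.17 F -0.43 sd 0.21 along -100.81 Fz,tq [-0.25 -0.   -0.01] front 13.82 0.17
n 145 a range -43.4 46.5
-5 4 ztop 115.1 zmin 112.2
1 6 ztop 115.6 zmin 112.7
7 10 ztop 116.0 zmin 112.8
13 16 ztop 116.1 zmin 102.5
19 14 ztop 114.2 zmin 104.4
25 19 ztop 115.4 zmin 98.7
31 18 ztop 114.4 zmin 101.9
37 19 ztop 115.4 zmin 99.7
43 34 ztop 114.3 zmin 97.5
t 23.22 pos [475.6 -15.1 106.8] head -12.43 tilt [ 0.003  0.    -1.   ] F [ 0.6 -0.3 -1.2] w 11.8
d tool mm now [ 80.  269.   -5.2] twist -0.66
d after twist [ 61.2 273.9  -5.2]
```

>>> {"api": "arm_command", "payload": {
  "plan": [
    {"tx":0,"ty":0,"tz":-3,"twist":-0.2,"jaw":5},
    {"tx":0,"ty":0,"tz":-3,"twist":-0.2,"jaw":5},
    {"tx":0,"ty":0,"tz":0,"twist":-0.26,"jaw":5},
    {"tx":2,"ty":10,"tz":0,"twist":0,"jaw":5},
    {"tx":4,"ty":18,"tz":0,"twist":0,"jaw":5}
  ]
}}

```text
t: 23.63
tool_pos: [0.4729, 0.0121, 0.1115]
ee_rot: [-0.238, -3.132, 0.002]
contact_force: [0.9, 0.8, -1.0]
width: 0.0115
grasp_force: 114.7
```

>>> {"api": "arm_command", "payload": {
  "plan": [
    {"tx":5,"ty":22,"tz":0,"twist":0,"jaw":5},
    {"tx":5,"ty":22,"tz":0,"twist":0,"jaw":5},
    {"tx":5,"ty":22,"tz":0,"twist":0,"jaw":5},
    {"tx":5,"ty":22,"tz":0,"twist":0,"jaw":5},
    {"tx":5,"ty":22,"tz":0,"twist":0,"jaw":5}
  ]
}}

```text
t: 24.05
tool_pos: [0.4638, 0.1279, 0.1114]
ee_rot: [-0.23, -3.132, -0.0]
contact_force: [0.2, 0.6, -1.2]
width: 0.012
grasp_force: 114.7
```

>>> {"api": "arm_command", "payload": {
  "plan": [
    {"tx":5,"ty":22,"tz":0,"twist":0,"jaw":5},
    {"tx":5,"ty":22,"tz":0,"twist":0,"jaw":5},
    {"tx":5,"ty":22,"tz":0,"twist":0,"jaw":5},
    {"tx":5,"ty":22,"tz":0,"twist":0,"jaw":5},
    {"tx":5,"ty":22,"tz":0,"twist":0,"jaw":5}
  ]
}}

```text
t: 24.47
tool_pos: [0.4549, 0.2404, 0.1113]
ee_rot: [-0.23, -3.132, 0.0]
contact_force: [0.8, -0.2, -1.2]
width: 0.0121
grasp_force: 114.7
```

>>> {"api": "arm_command", "payload": {
  "plan": [
    {"tx":3,"ty":16,"tz":0,"twist":0,"jaw":5},
    {"tx":2,"ty":8,"tz":0,"twist":0,"jaw":5},
    {"tx":0,"ty":0,"tz":0,"twist":0,"jaw":5},
    {"tx":0,"ty":0,"tz":0,"twist":0,"jaw":5},
    {"tx":0,"ty":0,"tz":0,"twist":0,"jaw":5}
  ]
}}

```text
t: 24.88
tool_pos: [0.4542, 0.2612, 0.1115]
ee_rot: [-0.234, -3.132, 0.003]
contact_force: [0.2, 0.3, -1.1]
width: 0.0121
grasp_force: 114.7
```

```bash
python3 -c "
from h import *
snapshot('top');snapshot('top')
go(.4553,.2648,.0547,-8.45)"
```

```text
t 24.98 pos [454.6 261.1 111.7] head -8.59 tilt [-0.001 -0.001 -1.   ] F [ 0.4  0.  -1.7] w 11.7
d tool mm now [-0.2  3.9 57. ] twist -0.02
d after twist [-0.2  3.8 57. ]
```

>>> {"api": "arm_command", "payload": {
  "plan": [
    {"tx":0,"ty":2,"tz":6,"twist":0,"jaw":5},
    {"tx":0,"ty":1.8,"tz":10,"twist":0,"jaw":5},
    {"tx":0,"ty":0,"tz":14,"twist":0,"jaw":5},
    {"tx":0,"ty":0,"tz":8,"twist":0,"jaw":5},
    {"tx":0,"ty":0,"tz":2,"twist":0,"jaw":5}
  ]
}}

```text
t: 25.4
tool_pos: [0.4541, 0.2659, 0.0699]
ee_rot: [-0.232, -3.13, 0.003]
contact_force: [-1.0, -0.1, -1.0]
width: 0.0118
grasp_force: 114.7
```

```bash
python3 -c "
from h import *
snapshot('top');snapshot('top')
go(.4553,.2648,.0547,-8.45)"
```

```text
t 25.5 pos [454.6 266.2  70.9] head -8.47 tilt [-0.002 -0.001 -1.   ] F [ 0.3 -0.2 -1. ] w 12.0
d tool mm now [-0.9 -1.3 16.2] twist -0.0
d after twist [-0.9 -1.3 16.2]
```

>>> {"api": "arm_command", "payload": {
  "plan": [
    {"tx":-0.8,"ty":-1.2,"tz":1,"twist":0,"jaw":5},
    {"tx":0,"ty":0,"tz":3,"twist":0,"jaw":5},
    {"tx":0,"ty":0,"tz":3,"twist":0,"jaw":5},
    {"tx":0,"ty":0,"tz":3,"twist":0,"jaw":5},
    {"tx":0,"ty":0,"tz":0,"twist":0,"jaw":5}
  ]
}}

```text
t: 25.92
tool_pos: [0.4555, 0.2653, 0.0614]
ee_rot: [-0.231, -3.133, 0.001]
contact_force: [0.6, 0.6, -2.2]
width: 0.0119
grasp_force: 114.7
```

```bash
python3 -c "
from h import *
snapshot('top')
go(.4553,.2648,.0547,-8.45)"
```

```text
t 25.97 pos [455.6 265.4  61.6] head -8.45 tilt [-0. -0. -1.] F [-0.1 -0.1 -1.2] w 12.2
d tool mm now [ 0.2 -0.6  6.9] twist -0.0
d after twist [ 0.2 -0.6  6.9]
```

>>> {"api": "arm_command", "payload": {
  "plan": [
    {"tx":0,"ty":0,"tz":2,"twist":0,"jaw":5},
    {"tx":0,"ty":0,"tz":2,"twist":0,"jaw":5},
    {"tx":0,"ty":0,"tz":1,"twist":0,"jaw":5},
    {"tx":0,"ty":0,"tz":0,"twist":0,"jaw":5},
    {"tx":0,"ty":0,"tz":0,"twist":0,"jaw":5}
  ]
}}

```text
t: 26.38
tool_pos: [0.4557, 0.2654, 0.0567]
ee_rot: [-0.232, -3.133, 0.0]
contact_force: [0.5, 0.0, -1.4]
width: 0.0118
grasp_force: 114.7
```

```bash
python3 -c "
from h import *
snapshot('top')
go(.4553,.2648,.0547,-8.45)"
```

```text
t 26.43 pos [455.7 265.4  56.8] head -8.46 tilt [-0. -0. -1.] F [ 0.6  0.4 -2.1] w 11.9
d tool mm now [ 0.3 -0.7  2.1] twist -0.0
d after twist [ 0.3 -0.7  2.1]
```

>>> {"api": "arm_command", "payload": {
  "plan": [
    {"tx":0,"ty":-0.5,"tz":1,"twist":0,"jaw":5},
    {"tx":0,"ty":0,"tz":1,"twist":0,"jaw":5},
    {"tx":0,"ty":0,"tz":0,"twist":0,"jaw":5},
    {"tx":0,"ty":0,"tz":0,"twist":0,"jaw":5},
    {"tx":0,"ty":0,"tz":0,"twist":0,"jaw":5}
  ]
}}

```text
t: 26.85
tool_pos: [0.4557, 0.2649, 0.0548]
ee_rot: [0.232, 3.133, -0.0]
contact_force: [0.1, 0.5, -1.4]
width: 0.0119
grasp_force: 115.1
```

```bash
python3 -c "
from h import *
snapshot('top')
go(.4553,.2648,.0547,-8.45)"
```

```text
t 26.9 pos [455.7 264.9  54.8] head -8.46 tilt [ 0. -0. -1.] F [-0.5  0.2 -0.8] w 12.1
d tool mm now [ 0.4 -0.1  0.1] twist -0.0
d after twist [ 0.4 -0.1  0.1]
```

>>> {"api": "arm_command", "payload": {
  "plan": [
    {"tx":0,"ty":0,"tz":0.5,"twist":0,"jaw":5},
    {"tx":0,"ty":0,"tz":0.5,"twist":0,"jaw":5},
    {"tx":0,"ty":0,"tz":0,"twist":0,"jaw":5},
    {"tx":0,"ty":0,"tz":0,"twist":0,"jaw":5},
    {"tx":0,"ty":0,"tz":0,"twist":0,"jaw":5}
  ]
}}

```text
t: 27.32
tool_pos: [0.4557, 0.2649, 0.0548]
ee_rot: [0.232, 3.133, 0.0]
contact_force: [-1.7, -0.8, 9.3]
width: 0.012
grasp_force: 116.4
```

```bash
python3 -c "
from h import *
snapshot('top')
go(.4553,.2648,.0547,-8.45);print(manip.state()['wrist_torque'])"
```

```text
t 27.37 pos [455.7 264.9  54.7] head -8.46 tilt [ 0. -0. -1.] F [-1.3 -1.   8.4] w 11.8
d tool mm now [ 0.4 -0.1  0. ] twist -0.0
d after twist [ 0.4 -0.1  0. ]
[-0.24491336  0.30547211  0.02821206]
```

The hook is seated, with about 9 N upward. I ease off and open.

>>> {"api": "arm_command", "payload": {
  "plan": [
    {"tx":0,"ty":0,"tz":-0.7,"twist":0,"jaw":5},
    {"tx":0,"ty":0,"tz":0,"twist":0,"jaw":10},
    {"tx":0,"ty":0,"tz":0,"twist":0,"jaw":16},
    {"tx":0,"ty":0,"tz":0,"twist":0,"jaw":24},
    {"tx":0,"ty":0,"tz":0,"twist":0,"jaw":34}
  ],
  "newtons": 30
}}

```text
t: 27.78
tool_pos: [0.4556, 0.265, 0.0544]
ee_rot: [-0.232, -3.133, 0.0]
contact_force: [-0.4, 0.5, 0.4]
width: 0.0335
grasp_force: 0.0
```

>>> {"api": "arm_command", "payload": {
  "plan": [
    {"tx":0,"ty":0,"tz":0,"twist":0,"jaw":44},
    {"tx":0,"ty":0,"tz":0,"twist":0,"jaw":50},
    {"tx":0,"ty":0,"tz":0,"twist":0,"jaw":50},
    {"tx":0,"ty":0,"tz":-4,"twist":0,"jaw":50},
    {"tx":0,"ty":0,"tz":-8,"twist":0,"jaw":50}
  ]
}}

```text
t: 28.2
tool_pos: [0.4551, 0.2646, 0.0662]
ee_rot: [-0.231, -3.132, 0.002]
contact_force: [-0.1, -0.2, -0.9]
width: 0.0504
grasp_force: 0.0
```

>>> {"api": "arm_command", "payload": {
  "plan": [
    {"tx":0,"ty":0,"tz":-20,"twist":0,"jaw":50},
    {"tx":0,"ty":0,"tz":-30,"twist":0,"jaw":50},
    {"tx":0,"ty":0,"tz":-30,"twist":0,"jaw":50},
    {"tx":0,"ty":0,"tz":-30,"twist":0,"jaw":50},
    {"tx":0,"ty":0,"tz":-10,"twist":0,"jaw":50}
  ]
}}

```text
t: 28.62
tool_pos: [0.4575, 0.266, 0.1911]
ee_rot: [0.232, 3.127, 0.007]
contact_force: [1.0, 0.4, -0.0]
width: 0.0501
grasp_force: 0.0
```

>>> {"api": "arm_command", "payload": {
  "plan": [
    {"tx":0,"ty":25,"tz":0,"twist":0,"jaw":50},
    {"tx":0,"ty":30,"tz":0,"twist":0,"jaw":50},
    {"tx":0,"ty":30,"tz":0,"twist":0,"jaw":50},
    {"tx":0,"ty":30,"tz":0,"twist":0,"jaw":50},
    {"tx":0,"ty":20,"tz":0,"twist":0,"jaw":50}
  ]
}}

```text
t: 29.03
tool_pos: [0.4752, 0.4019, 0.187]
ee_rot: [0.228, 3.133, 0.004]
contact_force: [-0.6, 0.3, 0.3]
width: 0.0502
grasp_force: 0.0
```

```bash
python3 - <<'E'
from h import *
P={c:snapshot(c) for c in("top","scene")}
def fit(n,c,lo,hi,box,zr):
    p=P[c];hsv=cv2.cvtColor(p["image"],cv2.COLOR_RGB2HSV)
    m=cv2.inRange(hsv,lo,hi)>0;k=np.zeros_like(m);x0,y0,x1,y1=box;k[y0:y1,x0:x1]=1;m&=k
    q=cloud(p,m);t=q[(q[:,2]>zr[0])&(q[:,2]<zr[1])]
    if len(t)<5: print(n,c,len(t));return
    r=cv2.minAreaRect((t[:,:2]*1000).astype(np.float32));print(n,c,len(t),t.mean(0).round(4),np.round(r[0],1),np.round(r[1],1),round(r[2],1))
Y=(20,120,60),(34,255,255)
fit("hook","top",*Y,(170,200,220,270),(.05,.08));fit("hook","scene",*Y,(340,100,410,160),(.05,.08))
fit("buffer","top",(5,140,60),(18,255,255),(300,165,350,215),(.01,.03))
for n,c in(("tray","top"),("tray","scene"),("reagent","top"),("dish","top"),("slide_box","top"),("hook_tip","scene")):
    for r in models.place_of(n,P[c])[:2]: print(n,c,np.round(r["position"],1),round(r["conf"],2),atz(P[c],r["position"],.034 if n=="tray" else 0.).round(4))
s=manip.state();print(s["t"],s["tool_pos"],s["contact_force"]);avg(2)
E
```

```text
hook top 302 [0.4542 0.2624 0.061 ] [455.5 262.7] [16.  89.3] 81.1
hook scene 159 [0.4582 0.2588 0.058 ] [456.1 260.5] [16.6 88. ] 81.0
buffer top 158 [ 0.5806 -0.0377  0.0187] [580.3 -37.7] [83.7 12.4] 77.5
tray top [322.3 184. ] 0.93 [ 0.5685 -0.0309  0.034 ]
tray scene [331.1 204.9] 0.8 [ 0.5765 -0.0307  0.034 ]
tray scene [315.6 200.2] 0.44 [ 0.5398 -0.0465  0.034 ]
reagent top [444.7 153.1] 0.68 [ 0.6427 -0.333   0.    ]
dish top [447.9 232.3] 0.91 [ 0.4497 -0.3253  0.    ]
slide_box top [198.8 138.4] 0.64 [0.6989 0.271  0.    ]
hook_tip scene [301.9 163.4] 0.77 [0.3904 0.0421 0.    ]
hook_tip scene [399.5 153.1] 0.72 [0.5543 0.2691 0.    ]
29.4333 [0.47558007 0.39644656 0.18641557] [-0.176908    0.34531935  0.63426954]
t 29.53 F -0.0 sd 0.58 along -189.54 Fz,tq [-0.42 -0.   -0.01] front 13.81 0.0
```

```bash
python3 -c "
from h import *
print(manip.close_job())"
```

```text
the job is handed in; nothing more can be done
None
```

Job handed in: the tray is drawn out and still resting on the buffer after being held there for about 1.5 s at an estimated 7.5–8 N (inferred from the pull force and hook travel, not measured at the buffer), and the yellow hook is unhooked and back in its cradle, about 2 mm from where it lay.

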